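# Third hand: unplug a power module and hold it pressed against the sprung jig plate

## Task

Pull the power module straight up out of its sprung socket, carry it to the assembly jig and press its wide screw flange flat and upright against the sprung plate, centred on it so that the screw holes line up, and keep pressing with a steady force of about 10 N so that the plate is pushed in about half of its travel and never bottoms. Finish while still holding the module in the gripper and pressing like this, so that a colleague can drive the screws; touch the plate with the module only and leave the two small vials standing where they are.

Things in the scene. Friction and masses are not known exactly. Their poses are not given: they have to be found in the camera images.
- module: loose power module, 0.11 to 0.23 kg. Grey body 34 (x) x 28 (y) x 46 (z) mm; aluminium screw flange 4 x 84 x 40 mm on its +x side, reaching 28 mm past the body at both y sides. Origin: centre of the body's underside; z up; flange's outer face at x = +21, z = 3 to 43 mm. Foot 12 x 26 mm reaches 20 mm below the origin, in the socket at the start. Grip the body across y (28 mm), behind the flange
- module_face (a point): centre of the outer face of the module's flange: 21 mm in x and 23 mm in z from the module's origin; the flange's screw holes lie 35 mm to either side of it in y
- socket: fixed socket: grey block 44 (x) x 56 (y) mm, 30 mm high, on a steel foot 60 x 72 mm; hole 14 x 28 mm, 22 mm deep. Origin: centre of its underside, on the table. At the start the module sits in it, underside on the block's top, axes alike. Two spring balls hold its foot: pulling straight up takes about 8 N in the first few mm; foot clear after 20 mm
- jig: fixed assembly jig: base 78 (x) x 104 (y) x 10 mm with a grey upright fence 102 mm high behind the sprung plate. Origin: on the table, under the centre of the plate's front face at rest. z up, x is the direction in which the plate is pushed in; base x = 0 to 78, fence x = 31 to 61 mm
- plate: the jig's sprung plate: aluminium, 6 mm thick, 96 mm wide (y), 56 mm high (42 to 98 mm above the table). Origin: centre of its front face, 70 mm above the table; the face looks to -x. It slides along the jig's x, without turning, 20 mm into the jig against a spring: 1 N per mm, 0 N at rest. Half way in, the dark rings on its guide pins reach the fence's brass bushings
- plate_face (a point): centre of the plate's front face (the same point as the plate's origin), with the tapped screw holes 35 mm to either side of it in y; its movement along the jig's x is the plate's travel
- vial_1: bystander: vial with a screw cap, 28 mm in diameter, 58 mm high, standing on the table between socket and jig; origin at the centre of its underside
- vial_3: bystander: another such vial, 28 mm in diameter, 58 mm high; origin at the centre of its underside
Not all that is in view belongs to the job. What is shaped like the socket but purple or yellow is not meant.

How it is judged:
By the outcome, as a careful person would: the job done as asked, in the order asked, and still so for the second after the job is handed in, while the arm keeps its last pose, push and grip.
It also fails if it takes over 45 s, if anything falls off the work surface, if the arm or the gripper's body presses on something with over 40 N, if the wrist force passes 120 N, or if a joint passes its speed limit or range.

## Robot

A 7-joint arm with a two-finger parallel gripper is mounted at the origin on a cart in front of the work surface, level with it; the furniture and walls round the work are solid. World frame = base frame: x ahead of the robot, y to its left, z up, the work surface at z = 0. Lengths are in mm, angles in degrees, forces in N, time in s.
With the tool pointing down it reaches from about 425 to 825 mm from the base axis. Payload 3.6 kg.
Tool frame: the origin (TCP) lies midway between the tips of the shut fingers; the grasp point (between the pads) lies 19 mm behind it (env.hold_point_z is the distance from the TCP to the grasp point, in mm); z points along the fingers, y is the line along which they close (so a half turn about z gives the same grasp; the last joint's range is limited). The gripper opens to 85 mm and grips with 20 to 120 N. Pads are 22 mm wide; open, the fingers measure 114 mm over their backs; the gripper's body (76 mm by 85 mm) begins 54 mm behind the grasp point. The pads swing forward as they close: fully open they stand 13 mm farther back than shut.
Start: joints at [-69.127, 35.231, -0.722, 81.555, 0.464, 63.22, -2.315], TCP at [247.569, 600.976, 231.297] pointing down, gripper open.
Joint ranges: [-178.69, 178.69], [-17.37, 117.87], [-77.05, 75.6], [15.02, 138.74], [-78.02, 258.01], [0.78, 113.62], [-162.83, 162.83]. Speed limits (degrees/s): [159.86, 159.86, 180, 180, 180, 180, 180].

## Interface

Orientations are given as [roll, pitch, yaw] about the fixed x, y, z axes, in that order (R = Rz(yaw) Ry(pitch) Rx(roll)).
In Python, from station import get_obs, eyes, env gives the robot as it stands. The module is installed in compiled form; this text tells all that it offers.
- The arm moves only by the tool play_rows, never from a script. Its argument "plan" is a list of rows, each a list of 2 entries, a list of its own where there are three numbers: the shift along the tool's x, y, z in units of 30 mm (1.0 is 30 mm), then the turn about the tool's z in units of 8 degrees (1.0 is 8 degrees). In form: [[[dx, dy, dz], yaw], ...]. A call has 1 to 12 rows; each row is the pose to reach, as a shift and turn from the pose commanded when the call began, along the tool's axes at that moment; what a row does not reach only later rows make up. A row lasts 1/8 s, in which the tool goes at most 62.5 mm and 10.7 degrees, less where a joint would pass 70% of its speed; a pose out of reach is approached as far as the arm can. A call with a gripper value outside its range is refused whole. "jaw" is the closure in counts, from 0 (fully open) to 255 (shut), set as the call begins (left out, the last holds). The fingers move at their own pace and stop on an object; "grip_force" is the grip in N (left out, the last holds). Time passes only in rows, so rows that repeat a pose let the fingers close. It gives the time, the measured TCP pose, the force, the opening and the grip force at its end, in the units of the state.
- get_obs(): the state, without advancing time (a new reading comes with each control period).
- eyes.read_camera(name): name is "scene" or "top" or "wrist"; returns a dict with "color" (480x640x3 uint8, blue, green, red), "fx", "fy", "cx", "cy" (pixels), "k1" (the pictures are not rectified: a ray, as slopes to the right and down, at radius r is drawn at 1 + k1 r^2 times it, then the intrinsics apply), "world_to_cam" (4x4, takes a point from world to camera coordinates). Camera axes: x right, y down, z forward; pixel columns grow to the right and rows downward; lengths in mm; the calibration is good to about 2 mm. A picture is of the moment at which its call begins. There is no depth.
- env.job_done(): hands the job in; it is judged then, once.
Trained networks look in a picture, given as the dict that the camera call returned (one of the last four; its "shot" number tells which), for a name from the list of things; names that differ only in an ending like _2 or _b are one class to them, and where a whole thing is asked for, a point or a joint stands for the part that bears it (a point fixed in the world has none). Each returns a list of dicts, best first, with "score" (0 to 1); they miss things now and then, are a little off and sometimes report something else, mostly with a low value. They report only what shows in the picture. A call takes as long as a camera call. They do not tell look-alikes from the thing itself.
- eyes.cut_out(query, picture): "pixels" (480x640 bool, what is visible of it) and "extent" ([centre column, centre row, width, height] in pixels, round what is visible of it).
The state is a dict: "clock": time; "q": joint angles; "qd": joint speeds; "joint_efforts": joint torques, N m; "position": TCP position; "tcp_rot": TCP orientation; "ft_force": force on the tool from outside, world axes, zero at the start; "ft_torque": the same for the moment, N m; "width": finger opening in mm; "gripper_force": force on a finger pad.
Only numpy, scipy, OpenCV 4.12 (cv2) and the standard library are available. Lean on these libraries where they do the work, as an engineer would, in place of code of your own. Each camera call takes 0.05 s, during which the arm holds its last target. There are 200 camera calls.

## Working session

There is one attempt and no reset: what is moved stays moved. The work goes in short steps, Python scripts to look and compute and a tool call to move; the robot and the scene stay as the last step left them, time stands still between calls to the robot, and variables do not carry over. Pictures are saved under pics/ and viewed, at most 10 in all, crops included, and the job is handed in when it is done.

Besides the shell and the picture viewer there is one more tool, called as a command line: name --argument value ..., lists and objects as JSON in quotes. play_rows: Moves the arm, as the interface text tells. Its arguments: {"type":"object","properties":{"plan":{"type":"array"},"jaw":{"type":"number"},"grip_force":{"type":"number"}},"required":["plan"]}

```bash
mkdir -p pics; cat > h.py <<'E'
import numpy as np, cv2
from station import get_obs, eyes, env
from scipy.spatial.transform import Rotation as R
def und(p,u,v):
    xd=np.array([(u-p['cx'])/p['fx'],(v-p['cy'])/p['fy']]); x=xd.copy()
    for _ in range(20): x=xd/(1+p['k1']*(x@x))
    return x
def ray(p,u,v):
    T=np.array(p['world_to_cam']); x=und(p,u,v)
    d=T[:3,:3].T@np.array([x[0],x[1],1]); c=-T[:3,:3].T@T[:3,3]
    return c,d
def onz(p,u,v,z):
    c,d=ray(p,u,v); return c+d*(z-c[2])/d[2]
def proj(p,P):
    T=np.array(p['world_to_cam']); P=np.atleast_2d(P)
    c=P@T[:3,:3].T+T[:3,3]; x=c[:,:2]/c[:,2:]; r=(x**2).sum(1,keepdims=True)
    x=x*(1+p['k1']*r); return x*[p['fx'],p['fy']]+[p['cx'],p['cy']]
E
python3 - <<'E'
from h import *
s=get_obs(); print({k:np.round(v,2) for k,v in s.items()}, env.hold_point_z)
for n in ['scene','top']:
    p=eyes.read_camera(n); cv2.imwrite(f'pics/{n}0.png',p['color'])
    print(n,np.round(-np.array(p['world_to_cam'])[:3,:3].T@np.array(p['world_to_cam'])[:3,3]))
    for q in ['module','socket','jig','plate','vial_1']:
        for d in eyes.cut_out(q,p)[:4]: print(q,round(d['score'],2),np.round(d['extent'],1), np.round(onz(p,*d['extent'][:2],30)))
E
```

```text
{'clock': np.float64(0.0), 'q': array([-69.13,  35.29,  -0.72,  81.64,   0.46,  63.22,  -2.32]), 'qd': array([ 0.04,  0.06,  0.02, -0.03, -0.06, -0.02, -0.  ]), 'joint_efforts': array([ 0.000e+00, -4.692e+01,  2.600e-01, -1.710e+01,  1.000e-02,
        1.000e-02, -0.000e+00]), 'position': array([247.33, 600.28, 230.14]), 'tcp_rot': array([-179.85,    0.  ,  157.61]), 'ft_force': array([-0.38,  0.22,  0.46]), 'ft_torque': array([-0.01,  0.05,  0.  ]), 'gripper_force': np.float64(0.0), 'width': np.float64(85.24)} 18.700000000000003
scene [ 172. -590.  511.]
socket 0.94 [291.3 242.   40.4  24.4] [506. 170.  30.]
socket 0.84 [323.2 266.1  42.   36.1] [522.  60.  30.]
socket 0.81 [307.7 208.8  26.6  20.5] [604. 295.  30.]
jig 0.78 [435.5 340.8  96.3 101.9] [ 579. -199.   30.]
jig 0.68 [298.4 294.8  16.6  36.8] [442.  -1.  30.]
plate 0.62 [422.5 336.4  60.2  63.1] [ 567. -183.   30.]
vial_1 0.8 [358.1 276.5  14.5  35.6] [564.   1.  30.]
vial_1 0.8 [297.2 290.9  14.9  35.4] [445.  10.  30.]
top [ 388.   69. 1113.]
module 0.88 [237.3 233.1  47.2  27.1] [535. 222.  30.]
socket 0.83 [243.3 241.4  47.3  33. ] [520. 212.  30.]
socket 0.77 [310.8 230.2  47.7  38.8] [537.  93.  30.]
socket 0.69 [185.6 195.3  41.9  28.8] [604. 315.  30.]
jig 0.95 [481.8 210.8  75.1  54.9] [ 567. -211.   30.]
plate 0.77 [491.5 220.8  60.2  25.1] [ 548. -228.   30.]
vial_1 0.78 [360.4 281.6  17.1  19.1] [446.   8.  30.]
vial_1 0.53 [366.6 215.6  18.4  18.7] [562.  -6.  30.]
```

View pics/scene0.png

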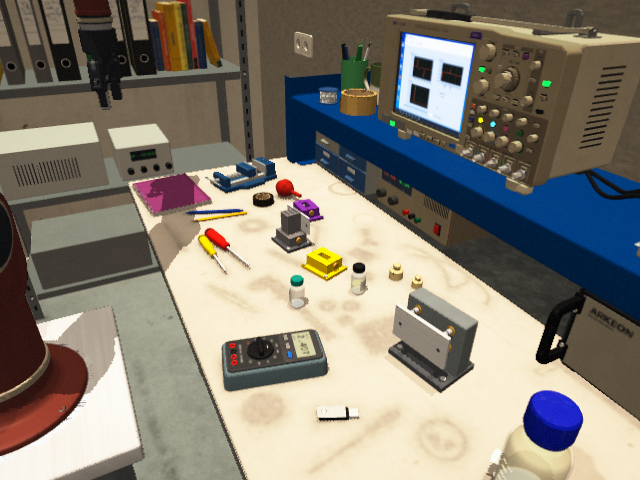

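View pics/top0.png

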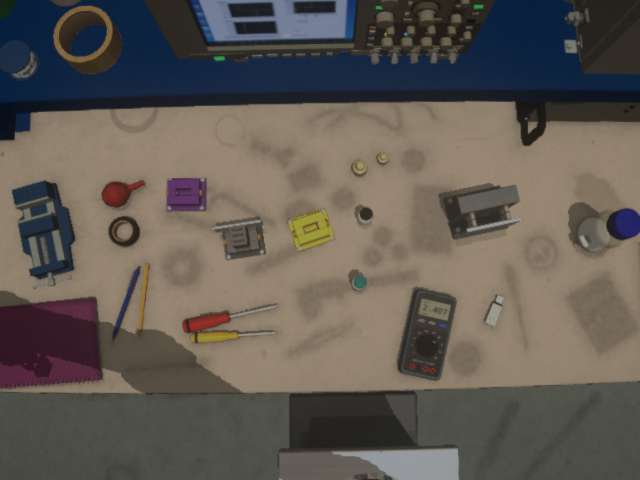

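The scene picture shows the module in the grey socket at (291,232), the yellow and purple decoys at (325,263) and (306,209), the vials at (297,291) and (358,278), and the jig at (435,340). In the top picture the module is at (241,235), the jig at (481,211), and the vials at (366,215) and (360,281). Both flanges face roughly +x.

```bash
cat >> h.py <<'E'
from scipy.optimize import minimize
import itertools
def box(x0,x1,y0,y1,z0,z1): return np.array(list(itertools.product((x0,x1),(y0,y1),(z0,z1))),float)
MOD=[box(-17,17,-14,14,0,46),box(17,21,-42,42,3,43)]
SOC=[box(-22,22,-28,28,0,30),box(-30,30,-36,36,0,6)]
PLATE=[box(0,6,-48,48,-28,28)]
def place(B,x,y,z,yaw): return B@R.from_euler('z',yaw,degrees=True).as_matrix().T+[x,y,z]
S=4
def render(p,boxes,pose):
    m=np.zeros((480*S,640*S),np.uint8)
    for b in boxes:
        q=(proj(p,place(b,*pose))+.5)*S
        cv2.fillConvexPoly(m,cv2.convexHull(q.astype(np.float32)).round().astype(np.int32),1)
    return m>0
def fit(views,boxes,x0,z,dz=False):
    # views: (picture, mask); free x,y,yaw
    big=[(p,cv2.resize(m.astype(np.uint8),None,fx=S,fy=S,interpolation=cv2.INTER_NEAREST)>0) for p,m in views]
    def f(v):
        e=0
        for p,m in big:
            r=render(p,boxes,(v[0],v[1],v[3] if dz else z,v[2])); e+=1-(r&m).sum()/max(1,(r|m).sum())
        return e/len(big)
    s=np.array([[0,0,0],[8,0,0],[0,8,0],[0,0,8.]])+np.array(x0)[:3]
    if dz:
        s=np.vstack([np.c_[s,[z]*4],[*x0[:3],z+6]])
    r=minimize(f,s[0],method='Nelder-Mead',options=dict(initial_simplex=s,xatol=.05,fatol=1e-4,maxiter=150))
    return r.x,r.fun
E
python3 - <<'E'
from h import *
def near(q,p,u,v):
    c=[d for d in eyes.cut_out(q,p) if np.hypot(d['extent'][0]-u,d['extent'][1]-v)<25]
    return c[0]['pixels'] if c else None
pt=eyes.read_camera('top'); ps=eyes.read_camera('scene')
mt=near('module',pt,238,233); ms=near('module',ps,291,225)
st=near('socket',pt,243,240); ss=near('socket',ps,291,242)
gt=near('plate',pt,491,220); gs=near('plate',ps,422,336)
print('module top',fit([(pt,mt)],MOD,(525,212,8),30), ms is None)
if ms is not None: print('both',fit([(pt,mt),(ps,ms)],MOD,(525,212,8),30))
if ss is not None and mt is not None and st is not None: print('soc+mod top',fit([(pt,mt|st)],SOC+[b+[0,0,30] for b in MOD],(525,212,8),0))
v=[(pt,gt),(ps,gs)]
for k in ([v[0]],[v[1]],v): print('plate',fit(k,PLATE,(545,-220,8),70))
VI=[box(-14,14,-14,14,0,58)]
for a,b in [((366,215),(358,277)),((360,281),(297,291))]:
    w=[(p,near('vial_1',p,*c)) for p,c in ((pt,a),(ps,b))]
    th=np.arange(0,6.28,.3); cyl=[np.vstack([np.c_[14*np.cos(th),14*np.sin(th),0*th+z] for z in (0,58)])]
    print('vial',fit([x for x in w if x[1] is not None],cyl,(560 if b[0]==358 else 445,0,0),0))
E
```

```text
module top (array([525.39311498, 215.7922299 ,   8.0063065 ]), np.float64(0.1392828109475206)) False
both (array([524.86961975, 216.00098601,   8.36450563]), np.float64(0.11533539943047239))
soc+mod top (array([525.11833112, 215.40506042,   8.42422997]), np.float64(0.09629629629629632))
plate (array([ 530.80594888, -212.98550382,   11.12297057]), np.float64(0.4872954349698536))
plate (array([ 529.43798814, -212.73148956,    9.62918373]), np.float64(0.09077475195271267))
plate (array([ 530.26404559, -211.7099437 ,   10.92739135]), np.float64(0.29643148743085224))
vial (array([560.36860821,  -2.55701385,  -2.12426806]), np.float64(0.1967030206249693))
vial (array([444.01904382,  11.21939047,  -8.2276818 ]), np.float64(0.10860641444443458))
```

play_rows --plan '[[[-0.4,-0.25,0.03],-0.1],[[-1.6,-1.0,0.15],-0.5],[[-3.2,-2.0,0.3],-0.9],[[-4.8,-3.0,0.45],-1.4],[[-6.4,-4.0,0.6],-1.9],[[-8.0,-5.0,0.8],-2.3],[[-9.6,-5.95,0.95],-2.8],[[-11.1,-6.9,1.1],-3.2],[[-12.3,-7.65,1.2],-3.5],[[-13.1,-8.15,1.3],-3.75],[[-13.4,-8.3,1.33],-3.85],[[-13.4,-8.3,1.33],-3.85]]' --jaw 0

```text
clock: 2.7
position: [524.3, 217.3, 191.4]
tcp_rot: [180.0, -0.0, -171.6]
ft_force: [-0.4, 0.4, 0.7]
width: 85.0
gripper_force: 0.0
```

```bash
python3 - <<'E'
from h import *
s=get_obs(); print(s['clock'],np.round(s['position'],1),np.round(s['tcp_rot'],2),np.round(s['q'],1))
p=eyes.read_camera('wrist'); cv2.imwrite('pics/w1.png',p['color'])
T=np.array(p['world_to_cam']); print('cam',np.round(-T[:3,:3].T@T[:3,3]),np.round(T[2,:3],2))
for q in ['module','socket']:
    for d in eyes.cut_out(q,p)[:3]:
        print(q,round(d['score'],2),np.round(d['extent']))
        if q=='module' and d['score']>.5: print(fit([(p,d['pixels'])],MOD,(525,216,8.4),30))
E
```

```text
2.7 [524.3 217.3 191.4] [ 1.7999e+02 -1.0000e-02 -1.7165e+02] [-19.6  30.5  -7.9  98.4   5.1  51.5  68.8]
cam [446. 207. 334.] [ 0.3   0.04 -0.95]
module 0.72 [315. 223. 102.  59.]
(array([524.62641473, 217.28102186,   7.91566769]), np.float64(0.032182059577014366))
socket 0.83 [192. 209.  84.  67.]
socket 0.67 [316. 206.  76.  58.]
socket 0.64 [406. 303.  80.  62.]
```

play_rows --plan '[[[0,0,0.2],0.03],[[0,0,0.9],0.05],[[0,0,1.8],0.05],[[0,0,2.8],0.05],[[0,0,3.7],0.05],[[0,0,4.5],0.05],[[0,0,5.0],0.05],[[0,0,5.2],0.05],[[0,0,5.23],0.05],[[0,0,5.23],0.05]]'

```text
clock: 4.1
position: [525.0, 217.9, 35.3]
tcp_rot: [180.0, 0.1, -172.0]
ft_force: [-0.4, -0.5, 0.5]
width: 85.0
gripper_force: 0.0
```

play_rows --plan '[[[0,0,0],0],[[0,0,0],0],[[0,0,0],0],[[0,0,0],0],[[0,0,0],0],[[0,0,0],0],[[0,0,0],0],[[0,0,0],0]]' --jaw 255 --grip_force 80

```text
clock: 5.1
position: [524.8, 217.5, 34.9]
tcp_rot: [-180.0, 0.0, -172.0]
ft_force: [-0.6, -1.6, 5.1]
width: 27.1
gripper_force: 79.0
```

play_rows --plan '[[[0,0,-0.07],0],[[0,0,-0.17],0],[[0,0,-0.3],0],[[0,0,-0.45],0],[[0,0,-0.65],0],[[0,0,-0.9],0],[[0,0,-1.3],0],[[0,0,-1.8],0],[[0,0,-2.4],0],[[0,0,-2.85],0],[[0,0,-3.0],0],[[0,0,-3.0],0]]'

```text
clock: 6.6
position: [524.4, 217.6, 124.7]
tcp_rot: [180.0, 0.0, -172.0]
ft_force: [-0.2, 0.5, -1.7]
width: 27.1
gripper_force: 80.5
```

```bash
python3 - <<'E'
from h import *
s=get_obs(); print(s['clock'],np.round(s['position'],1),np.round(s['tcp_rot'],2),np.round(s['ft_force'],1),s['width'])
p=eyes.read_camera('wrist'); cv2.imwrite('pics/w2.png',p['color'])
for d in eyes.cut_out('module',p)[:2]:
    print(round(d['score'],2),np.round(d['extent']),fit([(p,d['pixels'])],MOD+[box(-6,6,-13,13,-20,0)],(524.8,217.5,8),120,True))
E
```

```text
6.6 [524.4 217.6 124.7] [ 1.8000e+02  1.0000e-02 -1.7199e+02] [-0.2  0.5 -1.7] 27.059090266634563
0.72 [319. 332. 173. 134.] (array([526.58576465, 218.81965843,   8.45737958, 117.48647589]), np.float64(0.4297504745660128))
```

View pics/w2.png

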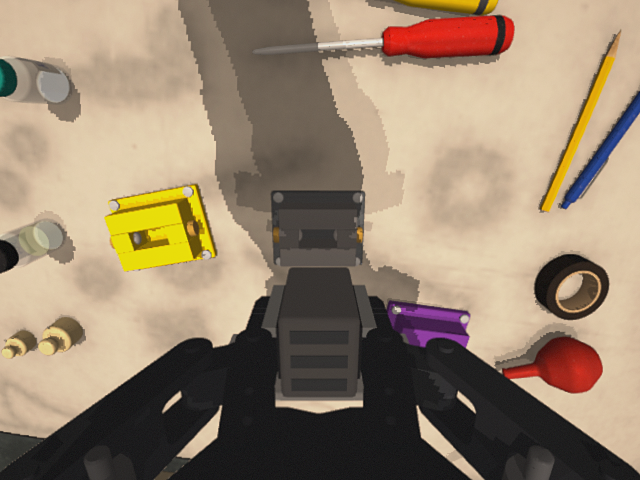

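play_rows --plan '[[[0.1,-0.35,0],0],[[0.4,-1.4,0],0],[[0.9,-3.0,0],-0.1],[[1.4,-4.8,0],-0.1],[[1.9,-6.6,0],-0.15],[[2.5,-8.4,0],-0.2],[[3.0,-10.2,0],-0.25],[[3.5,-11.8,0],-0.3],[[3.85,-13.2,0],-0.3],[[4.1,-14.0,0],-0.3],[[4.19,-14.3,0],-0.3],[[4.19,-14.3,0],-0.3]]'

```text
clock: 8.2
position: [459.3, -224.7, 124.3]
tcp_rot: [180.0, -0.0, -169.6]
ft_force: [0.4, 0.2, -0.6]
width: 27.0
gripper_force: 80.5
```

```bash
python3 - <<'E'
from h import *
s=get_obs(); print(s['clock'],np.round(s['position'],1),np.round(s['tcp_rot'],2),np.round(s['ft_force'],1),s['width'],np.round(s['q']))
for n in ['wrist','scene']:
    p=eyes.read_camera(n); cv2.imwrite(f'pics/{n}3.png',p['color'])
    for q in ['plate','jig','module']:
      for d in eyes.cut_out(q,p)[:1]: 
        print(n,q,round(d['score'],2),np.round(d['extent']))
        if q=='plate': print(fit([(p,d['pixels'])],PLATE,(530,-212,10.5),70))
E
```

```text
8.2 [ 459.3 -224.7  124.3] [ 1.7997e+02 -3.0000e-02 -1.6963e+02] [ 0.4  0.2 -0.6] 27.026907990804734 [ 31.  32. -11. 111.   9.  38. 115.]
wrist plate 0.54 [318. 404.  86.   4.]
(array([ 560.94286882, -204.46036135,  -33.0610552 ]), np.float64(0.9948329434765911))
wrist jig 0.93 [320. 407.  86.  10.]
wrist module 0.69 [320. 332. 178. 135.]
scene plate 0.83 [424. 345.  60.  47.]
(array([ 529.52234   , -213.34874922,   10.88587267]), np.float64(0.36647684922930146))
scene jig 0.73 [434. 342.  92.  98.]
scene module 0.9 [398. 318.  57.  60.]
```

View pics/wrist3.png

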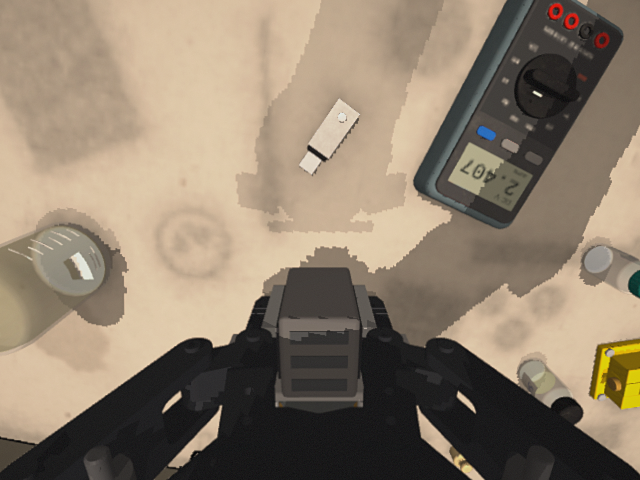

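```bash
python3 - <<'E'
from h import *
def crop(p,img,u0,v0,w,h,k,pose):
    c=cv2.resize(img[v0:v0+h,u0:u0+w],None,fx=k,fy=k,interpolation=cv2.INTER_CUBIC)
    raw=c.copy()
    q=((proj(p,place(np.array([[0,-48,-28],[0,48,-28],[0,48,28],[0,-48,28],[6,-48,28],[6,48,28],[0,-35,0],[0,35,0]]),*pose))+.5-[u0,v0])*k).round().astype(int)
    for a,b in [(0,1),(1,2),(2,3),(3,0),(3,4),(4,5),(5,2)]: cv2.line(c,tuple(map(int,q[a])),tuple(map(int,q[b])),(0,0,255),1)
    for a in (6,7): cv2.circle(c,tuple(map(int,q[a])),3,(0,0,255),1)
    return raw,c
M=np.zeros((600,800,3),np.uint8)
pose=(529.8,-212.8,70,10.2)
p=eyes.read_camera('scene'); a,b=crop(p,cv2.imread('pics/scene0.png'),388,295,72,65,5,pose); M[:325,:360]=a; M[:325,400:760]=b
p=eyes.read_camera('top'); a,b=crop(p,cv2.imread('pics/top0.png'),442,190,80,50,5,pose); M[335:585,:400]=a; M[335:585,400:]=b
cv2.imwrite('pics/mont.png',M)
E
```

```text
(no output)
```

View pics/mont.png

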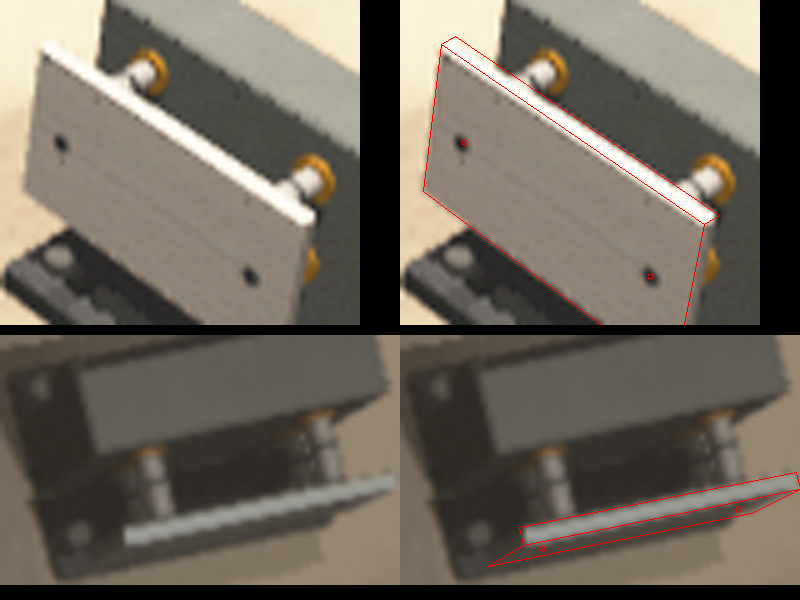

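The montage shows the projected plate model lying within about 1 mm of the real plate in both views. Both screw holes match, at crop pixels (460,143) and (650,276), and the top edge matches too.

play_rows --plan '[[[0,0,0.15],0.01],[[0,0,0.6],0.02],[[0,0,1.2],0.02],[[-0.05,0,1.8],0.02],[[-0.2,-0.02,2.2],0.02],[[-0.5,-0.03,2.38],0.02],[[-0.8,-0.04,2.41],0.02],[[-1.05,-0.04,2.41],0.02],[[-1.15,-0.04,2.41],0.02],[[-1.18,-0.04,2.41],0.02],[[-1.18,-0.04,2.41],0.02]]'

```text
clock: 10.07
position: [494.6, -219.6, 52.4]
tcp_rot: [-180.0, -0.0, -169.8]
ft_force: [-0.5, -0.1, -1.9]
width: 27.4
gripper_force: 80.5
```

```bash
cat > look.py <<'E'
from h import *
import sys
tag=sys.argv[1]; trav=float(sys.argv[2])
s=get_obs(); print(s['clock'],np.round(s['position'],2),np.round(s['tcp_rot'],2),np.round(s['ft_force'],1),np.round(s['ft_torque'],2),s['width'])
t=s['position']; yaw=s['tcp_rot'][2]+180
M=np.zeros((600,800,3),np.uint8)
PL=(529.8+trav*.984,-213.2+trav*.177,70,10.2); MO=(t[0],t[1],t[2]-4.9,yaw)
F=np.array([[0,-1,-1],[0,1,-1],[0,1,1],[0,-1,1]])
def draw(c,p,P,u0,v0,k,col):
    q=((proj(p,P)+.5-[u0,v0])*k).round().astype(int)
    cv2.polylines(c,[q.astype(np.int32).reshape(-1,1,2)],True,col,1)
for j,(n,u0,v0,w,h) in enumerate([('scene',380,285,80,60),('top',440,180,80,60)]):
    p=eyes.read_camera(n); k=5
    c=cv2.resize(p['color'][v0:v0+h,u0:u0+w],None,fx=k,fy=k,interpolation=cv2.INTER_CUBIC); M[j*300:j*300+300,:400]=c
    draw(c,p,place(F*[1,48,28],*PL),u0,v0,k,(0,0,255))
    draw(c,p,place(F*[1,42,20]+[21,0,23],*MO),u0,v0,k,(0,255,0))
    draw(c,p,place(F*[1,42,20]+[17,0,23],*MO),u0,v0,k,(0,255,0))
    draw(c,p,place(np.array([[-17,-14,46],[-17,14,46],[17,14,46],[17,-14,46]]),*MO),u0,v0,k,(255,255,0))
    M[j*300:j*300+300,400:]=c
cv2.imwrite(f'pics/{tag}.png',M)
E
python3 look.py m4 0
```

```text
10.075 [ 494.56 -219.6    52.37] [-1.7999e+02 -1.0000e-02 -1.6976e+02] [-0.5 -0.1 -1.9] [-0.04 -0.06  0.  ] 27.396239064299362
```

View pics/m4.png

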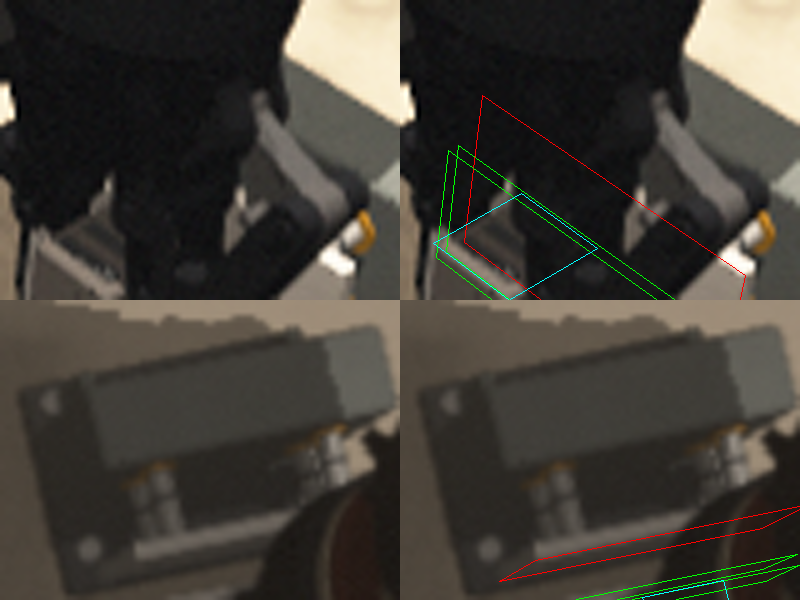

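The scene half of m4 shows the module about 15 mm in front of the plate. Its rear top corners, at (38,232) and (122,292), lie about 2 px above the prediction. I'll take a closer look before pressing.

```bash
python3 - <<'E'
from h import *
s=get_obs(); t=s['position']; MO=(t[0],t[1],t[2]-4.9,s['tcp_rot'][2]+180)
p=eyes.read_camera('scene'); u0,v0,k=372,318,8
c=cv2.resize(p['color'][v0:v0+72,u0:u0+96],None,fx=k,fy=k,interpolation=cv2.INTER_CUBIC)
c=cv2.convertScaleAbs(c,alpha=1.5,beta=25)
P=np.array([[-17,-14,46],[-17,14,46],[-17,-14,0],[-17,14,0],[17,-42,3],[17,42,3],[17,-42,43],[17,42,43],[21,-42,43],[21,-42,3],[-6,-13,-20],[-6,13,-20]],float)
q=(proj(p,place(P,*MO))+.5-[u0,v0])*k
for a,b in zip(P,q): print(a,np.round(b)); cv2.circle(c,tuple(map(int,b.round())),2,(0,255,0),1)
P=np.array([[0,-48,-28],[0,48,-28],[0,-48,28]],float); q=(proj(p,place(P,529.8,-213.2,70,10.2))+.5-[u0,v0])*k
for a,b in zip(P,q): print('pl',a,np.round(b)); cv2.circle(c,tuple(map(int,b.round())),2,(0,0,255),1)
cv2.imwrite('pics/m5.png',c)
E
```

```text
[-17. -14.  46.] [237. 217.]
[-17.  14.  46.] [116. 125.]
[-17. -14.   0.] [209. 421.]
[-17.  14.   0.] [ 93. 327.]
[ 17. -42.   3.] [473. 417.]
[17. 42.  3.] [121. 148.]
[ 17. -42.  43.] [506. 240.]
[17. 42. 43.] [140. -23.]
[ 21. -42.  43.] [522. 229.]
[ 21. -42.   3.] [488. 407.]
[ -6. -13. -20.] [238. 473.]
[ -6.  13. -20.] [132. 386.]
pl [  0. -48. -28.] [566. 424.]
pl [  0.  48. -28.] [166. 123.]
pl [  0. -48.  28.] [617. 177.]
```

View pics/m5.png

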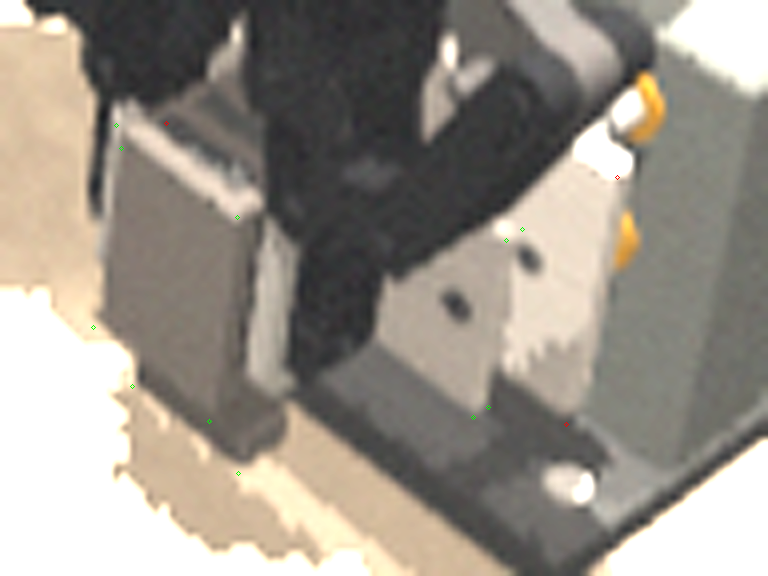

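```bash
python3 - <<'E'
from h import *
s=get_obs(); t=s['position']; MO=np.array((t[0],t[1],t[2]-4.9,s['tcp_rot'][2]+180))
p=eyes.read_camera('scene'); u0,v0,k=372,318,8
g=cv2.cvtColor(p['color'],cv2.COLOR_BGR2GRAY).astype(float)
for u,v in [(457,305),(530,258)]:
    u=int(u/k+u0);v=int(v/k+v0); w=g[v-3:v+4,u-3:u+4]; m=np.clip(np.median(w)-8-w,0,None); yy,xx=np.mgrid[v-3:v+4,u-3:u+4]
    print('hole px',round((m*xx).sum()/m.sum(),2),round((m*yy).sum()/m.sum(),2)); print(w.astype(int))
print('pred mod',proj(p,place(np.array([[17,-35,23.]]),*MO)),'pl',proj(p,place(np.array([[0,-35,0.]]),529.8,-213.2,70,10.2)))
for d in np.eye(3): print(d,proj(p,place(np.array([[17,-35,23.]])+d,*MO))-proj(p,place(np.array([[17,-35,23.]]),*MO)))
E
```

```text
hole px 428.55 355.77
[[ 97  93  88  95  97  99 101]
 [ 94  75  59  73  95  96  98]
 [ 93  55  33  40  83  93  94]
 [ 96  75  34  36  56  95  98]
 [ 98  94  57  41  53  95  92]
 [100  97  85  77  84  95  96]
 [ 97  93  99  97  98  96  94]]
hole px 437.1 349.92
[[146 131 128 137 134 132 132]
 [107  98  90 114 134 132 135]
 [ 96  85  47  69 116 134 136]
 [ 98  97  44  50  85 135 135]
 [107 121  79  59  85 131 132]
 [104 132 123 102 118 134 130]
 [103 135 132 133 133 133 133]]
pred mod [[428.59089045 355.72486889]] pl [[437.79042602 349.94414687]]
[1. 0. 0.] [[ 0.49805732 -0.31918592]]
[0. 1. 0.] [[-0.57318568 -0.42526838]]
[0. 0. 1.] [[ 0.09883079 -0.55325916]]
```

The module hole agrees with the prediction to 0.05 px and the plate hole to about 0.5 px, so the two are lined up. I'll press gently first.

play_rows --plan '[[[-0.08,0,0.01],0],[[-0.2,0,0.015],0],[[-0.32,0,0.015],0],[[-0.42,0,0.015],0],[[-0.5,0,0.015],0],[[-0.56,0,0.015],0],[[-0.61,0,0.015],0],[[-0.65,0,0.015],0],[[-0.65,0,0.015],0],[[-0.65,0,0.015],0]]'

```text
clock: 11.52
position: [513.0, -216.1, 51.6]
tcp_rot: [180.0, -0.1, -169.8]
ft_force: [-4.6, -0.4, 1.7]
width: 26.9
gripper_force: 80.8
```

```bash
python3 - <<'E'
from h import *
s=get_obs(); print(np.round(s['position'],2),np.round(s['tcp_rot'],2),np.round(s['ft_force'],2),np.round(s['ft_torque'],2))
E
```

```text
[ 512.98 -216.06   51.59] [ 1.7997e+02 -1.1000e-01 -1.6975e+02] [-4.6  -0.38  1.75] [-0.    0.89  0.24]
```

play_rows --plan '[[[-0.05,0,0],0],[[-0.1,0,0],0],[[-0.15,0,0],0],[[-0.19,0,0],0],[[-0.21,0,0],0],[[-0.21,0,0],0],[[-0.21,0,0],0],[[-0.21,0,0],0]]'

```text
clock: 12.52
position: [516.8, -215.3, 51.4]
tcp_rot: [179.9, -0.4, -169.8]
ft_force: [-9.8, -0.6, 3.6]
width: 27.2
gripper_force: 81.2
```

```bash
python3 - <<'E'
from h import *
s=get_obs(); print(np.round(s['position'],2),np.round(s['tcp_rot'],2),np.round(s['ft_force'],2),np.round(s['ft_torque'],2))
M=np.zeros((600,800,3),np.uint8)
p=eyes.read_camera('scene'); c=p['color'][300:375,395:470]; M[:600,:600]=cv2.convertScaleAbs(cv2.resize(c,(600,600),interpolation=cv2.INTER_CUBIC),alpha=1.4,beta=20)
p=eyes.read_camera('top'); c=p['color'][195:245,442:492]; M[:200,600:]=cv2.resize(c,(200,200),interpolation=cv2.INTER_CUBIC)
cv2.imwrite('pics/m6.png',M)
E
```

```text
[ 516.77 -215.29   51.37] [ 179.92   -0.39 -169.75] [-9.8  -0.58  3.64] [-0.02  1.65  0.41]
```

View pics/m6.png

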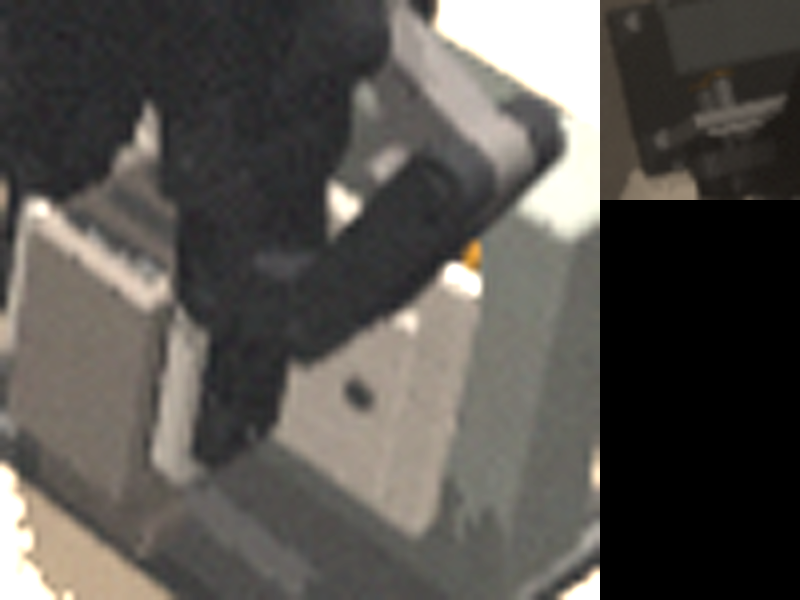

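The picture shows the flange lying against the plate. The plate is pushed in, with its right edge at about (480,290)–(425,530). Next I check its travel from that edge.

```bash
python3 - <<'E'
from h import *
s=get_obs(); print(np.round(s['position'],2),np.round(s['ft_force'],2))
p=eyes.read_camera('scene'); xs=np.arange(-2,30,.5)
for nm,img in [('before',cv2.imread('pics/scene0.png')),('now',p['color'])]:
    g=cv2.cvtColor(img,cv2.COLOR_BGR2GRAY).astype(np.float32); acc=[]
    for z in (-22,-16,-10,-4,2,8):
        q=proj(p,place(np.c_[xs,0*xs-48,0*xs+z],529.8,-213.2,70,10.2)).astype(np.float32)
        acc.append(cv2.remap(g,q[:,:1],q[:,1:],cv2.INTER_LINEAR).ravel())
    a=np.array(acc); print(nm)
    for z,r in zip((-22,-16,-10,-4,2,8),a):
        d=np.diff(r); i=d.argmin(); w=slice(max(0,i-4),i+5); x=(xs[:-1]+.25)[w]; wt=np.clip(-d[w],0,None); print(z,'falling edge x=',round((x*wt).sum()/wt.sum(),2),'drop',round(wt.sum()))
E
```

```text
[ 516.73 -215.28   51.36] [-8.92 -0.79  4.13]
before
-22 falling edge x= 5.85 drop 24
-16 falling edge x= 3.47 drop 39
-10 falling edge x= 4.84 drop 31
-4 falling edge x= 1.94 drop 35
2 falling edge x= 3.52 drop 42
8 falling edge x= 0.85 drop 27
now
-22 falling edge x= 13.62 drop 38
-16 falling edge x= 12.31 drop 32
-10 falling edge x= 12.85 drop 18
-4 falling edge x= 14.21 drop 24
2 falling edge x= 11.98 drop 21
8 falling edge x= 13.04 drop 22
```

play_rows --plan '[[[-0.02,0,-0.01],0],[[-0.04,0,-0.02],0],[[-0.045,0,-0.02],0],[[-0.045,0,-0.02],0],[[-0.045,0,-0.02],0],[[-0.045,0,-0.02],0]]'

```text
clock: 13.42
position: [517.2, -215.2, 51.5]
tcp_rot: [179.9, -0.5, -169.8]
ft_force: [-9.0, -1.0, 2.2]
width: 27.3
gripper_force: 80.9
```

```bash
python3 - <<'E'
from h import *
F=[]
for i in range(8):
    eyes.read_camera('scene'); s=get_obs(); F.append(np.r_[s['ft_force'],s['position'],s['tcp_rot'],s['clock']])
F=np.array(F); print(np.round(F[:,:3],1)); print(np.round(F[-1],2))
E
```

```text
[[-8.4 -1.2  1.5]
 [-9.3 -1.4  2.3]
 [-9.3 -0.9  2.3]
 [-9.1 -1.7  2.1]
 [-9.1 -1.2  2. ]
 [-9.2 -0.7  1.7]
 [-9.4 -1.4  1.9]
 [-9.2 -1.8  1.6]]
[-9.1700e+00 -1.7700e+00  1.6200e+00  5.1721e+02 -2.1518e+02  5.1460e+01
  1.7990e+02 -5.0000e-01 -1.6976e+02  1.3820e+01]
```

play_rows --plan '[[[-0.02,0,0],0],[[-0.035,0,0],0],[[-0.035,0,0],0],[[-0.035,0,0],0],[[-0.035,0,0],0],[[-0.035,0,0],0],[[-0.035,0,0],0],[[-0.035,0,0],0]]'

```text
clock: 14.82
position: [517.8, -215.1, 51.5]
tcp_rot: [179.9, -0.5, -169.8]
ft_force: [-8.9, -1.2, 2.1]
width: 27.6
gripper_force: 81.0
```

```bash
python3 - <<'E'
from h import *
F=[]
for i in range(8):
    p=eyes.read_camera('scene'); s=get_obs(); F.append(np.r_[s['ft_force'],s['position'],s['tcp_rot'],s['clock']])
F=np.array(F); print(np.round(F[:,:3].mean(0),2)); print(np.round(F[-1],2))
# flange hole position -> alignment
g=cv2.cvtColor(p['color'],cv2.COLOR_BGR2GRAY).astype(float); t=s['position']
e=proj(p,place(np.array([[17,-35,23.]]),t[0],t[1],t[2]-4.9,s['tcp_rot'][2]+180))[0]; u,v=e.round().astype(int)
w=g[v-4:v+5,u-4:u+5]; m=np.clip(np.median(w)-12-w,0,None); yy,xx=np.mgrid[v-4:v+5,u-4:u+5]
print('hole',(m*xx).sum()/m.sum(),(m*yy).sum()/m.sum(),'pred from TCP',e)
for tr in (8,9,10,11): print(tr,'pred aligned',proj(p,place(np.array([[tr-4,-35,0.]]),529.8,-213.2,70,10.2)))
M=cv2.resize(p['color'][300:375,390:490],(800,600),interpolation=cv2.INTER_CUBIC); cv2.imwrite('pics/m7.png',cv2.convertScaleAbs(M,alpha=1.5,beta=20))
E
```

```text
[-9.73 -1.27  2.93]
[  -9.68   -0.66    3.    517.86 -215.05   51.45  179.89   -0.55 -169.75
   15.22]
hole 439.8905472636816 348.55721393034827 pred from TCP [439.94421092 348.54267501]
8 pred aligned [[439.7150844  348.71146139]]
9 pred aligned [[440.19421956 348.40457786]]
10 pred aligned [[440.67254699 348.09820693]]
11 pred aligned [[441.15006868 347.79234734]]
```

View pics/m7.png

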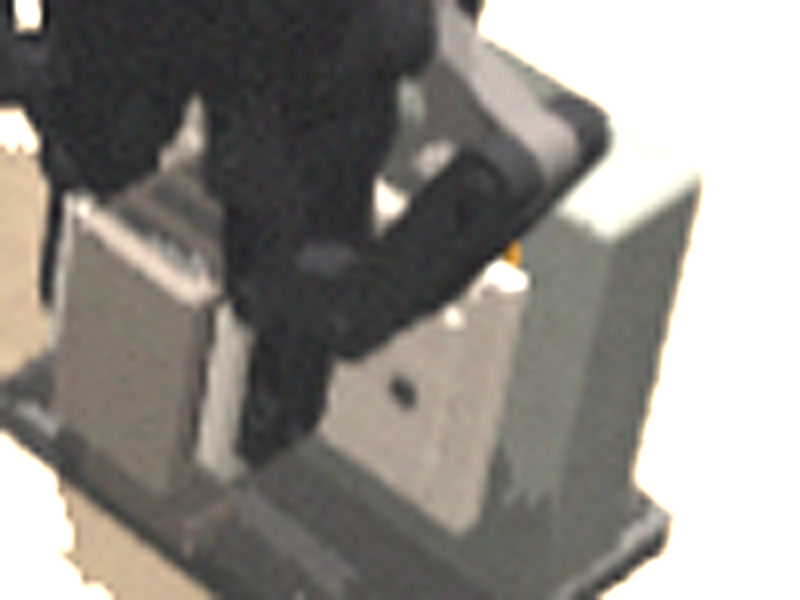

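play_rows --plan '[[[-0.015,0,0],0],[[-0.015,0,0],0],[[-0.015,0,0],0],[[-0.015,0,0],0],[[-0.015,0,0],0],[[-0.015,0,0],0],[[-0.015,0,0],0],[[-0.015,0,0],0]]'

```text
clock: 16.23
position: [518.1, -215.0, 51.4]
tcp_rot: [179.9, -0.6, -169.8]
ft_force: [-10.0, -1.3, 1.7]
width: 26.9
gripper_force: 81.0
```

```bash
python3 - <<'E'
from h import *
F=[]
for i in range(4):
    p=eyes.read_camera('top'); F.append(get_obs()['ft_force'])
print(np.mean(F,0))
for d in eyes.cut_out('vial_1',p)[:2]: print(np.round(d['extent'],1),round(d['score'],2))
f=-np.mean(F,0)@[.984,.177,0]
if 8.5<f<11.5: print('handing in',env.job_done())
E
```

```text
[-9.8096395  -1.18321879  2.41360772]
[359.1 279.6  17.1  19. ] 0.76
[366.1 216.1  15.6  18.4] 0.69
the job is handed in; nothing more can be done
handing in None
```

The job is handed in: the gripper still holds the module centred against the plate with about 10 N, the plate is about 9–10 mm into its 20 mm travel, and both vials stand where they were.

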